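# Close the spacer stack on a microscope camera's coupling tube

## Task

Thread the two spacers and the bayonet ring over the upright coupling tube of the camera in order of thickness, the thickest first and the bayonet ring last, lowering each one onto the stack and not dropping it. Feel for the tube's two lugs with the bayonet ring's notches without forcing it, press it down gently against the spring, turn it clockwise until its pockets are under the lugs and let go, so that it rises into them and holds the stack locked. Leave everything else on the bench where it is.

Things in the scene. Friction and masses are not known exactly. Their poses are not given: they have to be found in the camera images.
- camera: blue camera, 62 mm square, clamped nose up in an aluminium cradle (130 x 96 mm along its x and y) screwed to the bench; a steel coupling tube stands upright on its axis. Origin at the centre of the cradle's underside on the bench; z up. Heights above the bench: camera's top 68 mm, round boss on it (42 mm across) 68 to 82 mm, tube 82 to 152 mm
- seat (a point): centre of the upper face of the unpressed sprung plate (steel, 45 mm across) round the tube's foot, which carries the stack: 94 mm above the bench; axes as the camera's. The plate sinks straight down up to 9 mm: 3.6 N to start, then 1.2 N more per mm. With both spacers on, the bayonet ring's underside meets the stack 34 mm above this point, its notches then 5 mm down over the lugs
- lug_level (a point): point on the tube's axis level with the underside of its two opposite lugs, 133 mm above the bench. The lugs are 6 mm wide, 6 mm high (bevelled outer top edge) and reach 17.8 mm from the axis. The tube is screwed in tight as it happened to come: the line through the lugs lies 5 to 105 degrees counter-clockwise (from above) of the camera's x axis and is not measured: see it or feel for it
- tube_tip (a point): top of the coupling tube on its axis, 152 mm above the bench. The tube is 36 mm across for the lowest 37 mm (from 82 to 119 mm, its upper edge chamfered), above that a neck 25 to 26 mm across; the last 6 mm taper to 17 mm
- thick_spacer_center (a point): centre (half-way up) of the thick spacer: plain aluminium ring 47 mm across, 20 mm thick, bore 39.6 mm, lying flat; z is its axis
- thin_spacer_center (a point): centre (half-way up) of the thinner spacer: plain aluminium ring 51 mm across, 14 mm thick, bore 39.6 mm, lying flat; z is its axis
- lock_center (a point): centre (half-way up) of the bayonet ring: aluminium, 58 mm across, 10 mm thick, right side up. Bore 29 mm, widened to 39.6 mm by two notches, at its +x and -x, that pass the lugs if within 6 degrees. Pressed till its top is under the lugs (plate down over 5 mm, 10 N) it turns clockwise from above, to a stop at 57 degrees (two dark studs, 5 mm high, meet the lugs). Let go between 40 and 57 it rises 2 mm: its pockets take the lugs
- dish: glass dish 90 mm across, 16 mm high; bystander, origin at its underside
- oil_bottle: brown oil bottle 32 mm across, 58 mm high; bystander, origin at its underside
- eyepiece: black spare eyepiece standing on end, on its wide end, 35 mm across, 52 mm high; bystander, origin at its underside
- dust_cap: black dust cap 40 mm across, 12 mm high; bystander, origin at its underside
- slide_box: grey box of slides 84 x 102 mm, 36 mm high; bystander, origin at its underside
Things that resemble listed ones, but are neither listed nor needed, are in the scene too. Leave any purple or yellow look-alike of the part that bears thin_spacer_center alone.

How it is judged:
On the way, in this order (a step that is already met when the one before it is completed fails the run):
1. the thick spacer is on the tube, flat on the sprung plate, and let go (z of thick_spacer_center in the frame of seat between 0.008 and 0.0115 m and horizontal distance between thick_spacer_center and seat below 0.003 m and contact force between the fingers and thick_spacer below 0.2 N), for 0.2 s.
2. the thinner spacer lies flat on the thick one, and is let go (z of thin_spacer_center in the frame of seat between 0.025 and 0.0285 m and horizontal distance between each of thin_spacer_center, thick_spacer_center and seat below 0.003 m and z of thick_spacer_center in the frame of seat between 0.008 and 0.0115 m and contact force between the fingers and thin_spacer below 0.2 N), for 0.2 s.
3. the bayonet ring's notches have gone down over the lugs onto the spacers (z of lock_center in the frame of seat between 0.03 and 0.04 m and horizontal distance between each of lock_center, thin_spacer_center and seat below 0.003 m and z of thin_spacer_center in the frame of seat between 0.016 and 0.0285 m), for 0.1 s.
At the end, for the whole second after the job is handed in: thick spacer, thinner spacer, bayonet ring, in this order upwards, within 3 mm of the axis, let go and at rest; the ring level and held by the lugs in its pockets; centres above the unpressed plate: ring 34.8 to 37.2 mm, thinner spacer 22.5 to 25.5, thick one 5.5 to 8.5 (z of lock_center in the frame of seat between 0.0348 and 0.0372 m and horizontal distance between each of lock_center, thin_spacer_center, thick_spacer_center and seat below 0.003 m and z of thin_spacer_center in the frame of seat between 0.0225 and 0.0255 m and z of thick_spacer_center in the frame of seat between 0.0055 and 0.0085 m and angle between lock_center's own z axis and vertical below 0.06 rad and linear speed of lock_ring below 0.01 m/s and contact force between the fingers and lock_ring below 0.2 N and contact force between the fingers and thin_spacer below 0.2 N and contact force between the fingers and thick_spacer below 0.2 N); the robot touches nothing.
It fails at once if the bayonet ring is forced: over 35 N between it and the camera's tube (contact force between lock_ring and camera above 35 N).
It fails at once if the stack is forced: over 35 N between a spacer and the camera or tube (contact force between any of thick_spacer, thin_spacer and camera above 35 N).
It fails at once if a ring is dropped down the tube: it falls there faster than 0.45 m/s with nothing holding it ((horizontal distance between thick_spacer_center and seat below 0.015 m and linear speed of thick_spacer above 0.45 m/s and contact force between the fingers and thick_spacer below 0.2 N) or (horizontal distance between thin_spacer_center and seat below 0.015 m and linear speed of thin_spacer above 0.45 m/s and contact force between the fingers and thin_spacer below 0.2 N) or (horizontal distance between lock_center and seat below 0.015 m and linear speed of lock_ring above 0.45 m/s and contact force between the fingers and lock_ring below 0.2 N)).
It fails at once if another thing on the bench is moved by more than 25 mm (distance of any of dish, oil_bottle, eyepiece, dust_cap, slide_box from where it was at the start of the episode above 0.025 m).
It also fails if it takes over 72 s, if anything falls off the work surface, if the arm or the gripper's body presses on something with over 40 N, if the wrist force passes 120 N, or if a joint passes its speed limit or range.

## Robot

A 6-joint arm with a two-finger parallel gripper is mounted at the origin on the work surface. World frame = base frame: x ahead of the robot, y to its left, z up, the work surface at z = 0. Lengths are in m, angles in rad, forces in N, time in s.
With the tool pointing down it reaches from about 0.35 to 0.925 m from the base axis. Payload 6.4 kg.
Tool frame: the origin (TCP) lies midway between the tips of the shut fingers; the grasp point (between the pads) lies behind it (ctrl.hold_point_z is the z of the grasp point in the tool frame, in m); z points along the fingers, y is the line along which they close (so a half turn about z gives the same grasp; the last joint's range is limited). The gripper opens to 85 mm and grips with 20 to 120 N. Pads are 22 mm wide; open, the fingers measure 114 mm over their backs; the gripper's body (76 mm by 85 mm) begins 54 mm behind the grasp point. The pads swing forward as they close: fully open they stand 13 mm farther back than shut.
Start: joints at [-1.518, 0.245, 1.558, -0, 1.339, -0.174], TCP at [0.146, -0.633, 0.231] pointing down, gripper open.
Joint ranges: [-3.13, 3.13], [-1.02, 2.26], [0.13, 2.54], [-0.95, 4.09], [0.21, 2.88], [-2.74, 2.74]. Speed limits (rad/s): [2.57, 2.57, 3.14, 3.14, 3.14, 3.14].

## Interface

Orientations are given as a rotation vector (axis times angle).
In Python, from station import get_obs, capture, calibration, ctrl gives the robot as it stands.
- The arm moves only by the tool play_rows, never from a script. Its argument "rows" is text: rows parted by semicolons, each of 4 numbers parted by spaces: the shift along the tool's x, y, z in units of 20 mm (1.0 is 20 mm), then the turn about the tool's z in units of 0.08 rad (1.0 is 0.08 rad). A call has 1 to 8 rows; each row shifts and turns the commanded pose from where the row before left it, along the tool's axes as they then stand; what a row does not reach is not made up. A row lasts 1/12 s, in which the tool goes at most 41.7 mm and 7.16 degrees, less where a joint would pass 70% of its speed; a pose out of reach is approached as far as the arm can. A call with a number of a shift or a turn outside -1 to 1 is refused whole. A call with a gripper value outside its range is refused whole. "gripper" is the closure, from 0 (fully open) to 1 (shut), set as the call begins (left out, the last holds). The fingers move at their own pace and stop on an object; "newtons" is the grip in N (left out, the last holds). Time passes only in rows, so rows that do not move let the fingers close. It gives the time, the measured TCP pose, the force, the opening and the grip force at its end, in the units of the state.
- get_obs(): the state, without advancing time (a new reading comes with each control period).
- capture(name): name is "scene" or "side" or "wrist"; returns the picture (400x640x3 uint8, red, green, blue); there is no depth.
- calibration(name): a dict with "vertical_fov" (degrees; the focal length in pixels is half the picture's height over the tangent of half this angle, whatever the lens; pixels are square), "cx", "cy" (the principal point, pixels), "k1" (the pictures are not rectified: a ray, as slopes to the right and down, at radius r is drawn at 1 + k1 r^2 times it, then the intrinsics apply), "rvec" (rotation vector, rad) and "tvec" (3), from world to camera coordinates, as OpenCV has them. Camera axes: x right, y down, z forward; pixel columns grow to the right and rows downward; lengths in m; the calibration is good to about 2 mm. A picture is of the moment at which its call begins: read the wrist's pose just before it. calibration takes no time and is no camera call; for the wrist camera it gives the pose at the moment of the call.
- ctrl.sign_off(): hands the job in; it is judged then, once.
The state is a dict: "t": time; "joints": joint angles; "qd": joint speeds; "effort": joint torques, N m; "position": TCP position; "tool_rot": TCP orientation; "ft_force": force on the tool from outside, world axes, zero at the start; "ft_torque": the same for the moment, N m; "width": finger opening in m; "grasp_force": force on a finger pad.
Only numpy, scipy, OpenCV 4.12 (cv2) and the standard library are available. Lean on these libraries where they do the work, as an engineer would, in place of code of your own. Each camera call takes 0.05 s, during which the arm holds its last target. There are 200 camera calls.

## Working session

There is one attempt and no reset: what is moved stays moved. The work goes in short steps, Python scripts to look and compute and a tool call to move; the robot and the scene stay as the last step left them, time stands still between calls to the robot, and variables do not carry over. Pictures are saved under pics/ and viewed, at most 10 in all, crops included, and the job is handed in when it is done.

Besides the shell and the picture viewer there is one more tool, called after "Request:" as name(argument=value, ...) on one line, values as JSON. play_rows: Moves the arm, as the interface text tells. Shifts and turns lie within -1 to 1; 1 stands for 20 mm of shift or 0.08 rad of turn. Its arguments: {"type":"object","properties":{"rows":{"type":"string"},"gripper":{"type":"number"},"newtons":{"type":"number"}},"required":["rows"]}

```bash
ls; mkdir -p pics; cat > h.py <<'E'
import numpy as np, cv2
from station import get_obs, capture, calibration, ctrl
def ray(cal,u,v):
    f=200/np.tan(np.radians(cal["vertical_fov"])/2)
    d=np.array([(u-cal["cx"])/f,(v-cal["cy"])/f]); s=d.copy()
    for _ in range(30): s=d/(1+cal["k1"]*(s@s))
    R=cv2.Rodrigues(np.array(cal["rvec"],float))[0]; t=np.array(cal["tvec"],float)
    return -R.T@t, R.T@np.array([s[0],s[1],1])
def at_z(cal,u,v,z):
    o,d=ray(cal,u,v); return o+d*(z-o[2])/d[2]
def proj(cal,p):
    f=200/np.tan(np.radians(cal["vertical_fov"])/2)
    R=cv2.Rodrigues(np.array(cal["rvec"],float))[0]
    c=np.atleast_2d(p)@R.T+np.array(cal["tvec"],float); s=c[:,:2]/c[:,2:]
    r2=(s**2).sum(1,keepdims=True); return s*(1+cal["k1"]*r2)*f+[cal["cx"],cal["cy"]]
def save(name,img,crop=None,k=1):
    if crop: x0,y0,x1,y1=crop; img=img[y0:y1,x0:x1]
    img=cv2.resize(img,None,fx=k,fy=k,interpolation=cv2.INTER_CUBIC)
    cv2.imwrite("pics/"+name+".png",img[:,:,::-1])
E
python3 - <<'E'
from h import *
o=get_obs();print({k:np.round(v,3) for k,v in o.items()}, ctrl.hold_point_z)
a=capture("scene");b=capture("side");np.save("scene.npy",a);np.save("side.npy",b)
import pickle;pickle.dump({n:calibration(n) for n in("scene","side","wrist")},open("cal.pkl","wb"))
for n in("scene","side","wrist"):
  c=calibration(n);print(n,c,ray(c,320,200)[0].round(3))
save("scene",a,None,1.25);save("side",b,None,1.25)
E
```

```text
pics
{'t': np.float64(0.0), 'joints': array([-1.518,  0.246,  1.559,  0.   ,  1.339, -0.174]), 'qd': array([-0.   ,  0.   , -0.   ,  0.001,  0.003,  0.002]), 'effort': array([-0.0000e+00, -4.2950e+01, -3.2613e+01, -0.0000e+00,  5.0000e-03,
        0.0000e+00]), 'position': array([ 0.146, -0.633,  0.23 ]), 'tool_rot': array([-3.12 , -0.355, -0.   ]), 'ft_force': array([-0.135, -0.865,  1.288]), 'ft_torque': array([-0.003, -0.005,  0.006]), 'grasp_force': np.float64(0.0), 'width': np.float64(0.085)} -0.0187
scene {'vertical_fov': 44.063469100800305, 'cx': 318.9443711489011, 'cy': 199.84318527525187, 'k1': 0.003574010593858497, 'rvec': array([ 0.95145781,  2.51699423, -1.01376659]), 'tvec': array([ 0.41866242, -0.19455395,  1.48432612])} [1.088 0.599 0.934]
side {'vertical_fov': 42.42417989209953, 'cx': 314.2144709579145, 'cy': 192.35669246117186, 'k1': -0.15908412311142628, 'rvec': array([ 0.36033665, -2.70154775,  1.28182133]), 'tvec': array([0.55949104, 0.15877954, 1.45422343])} [0.248 1.137 1.049]
wrist {'vertical_fov': 67.52371310481224, 'cx': 320.6553129177717, 'cy': 195.18014921225276, 'k1': -0.04898467114236106, 'rvec': array([-2.27662641,  1.81135353,  0.2570499 ]), 'tvec': array([-0.6507738 , -0.03573549,  0.3775056 ])} [ 0.215 -0.618  0.373]
```

View pics/scene.png

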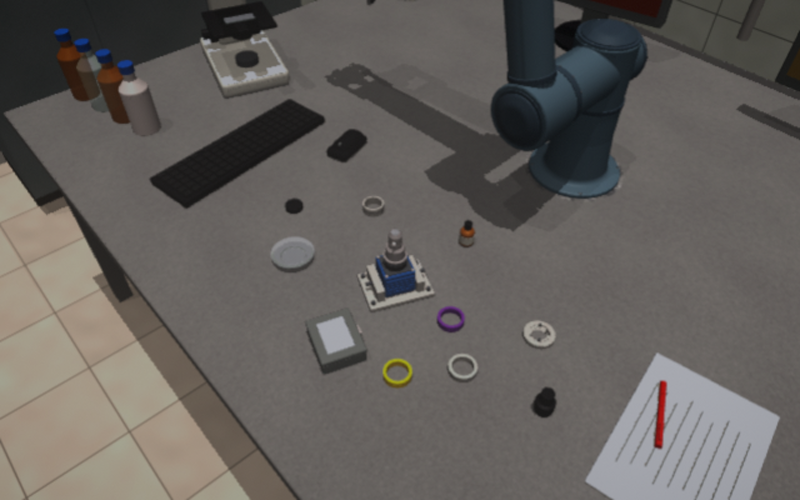

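View pics/side.png

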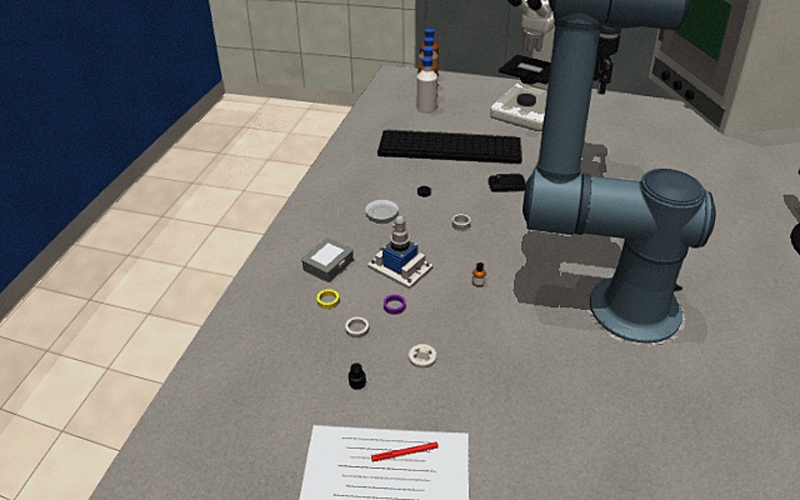

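The scene picture shows the following (800-px coordinates):
- grey rings at (373,205) and (462,367)
- yellow ring at (398,372) and purple ring at (451,318), both look-alikes
- bayonet ring at (540,334)
- tube tip at (395,233)

I'll triangulate these and enlarge them in one crop.

```bash
python3 - <<'E'
from h import *
import pickle
C=pickle.load(open("cal.pkl","rb"));a=np.load("scene.npy");b=np.load("side.npy")
P={"ringA":((373,205),(461,221),.01),"ringB":((462,367),(357,326),.007),"lock":((540,334),(423,355),.005),"tip":((395,233),(400,219),.152),"yellow":((398,372),(328,298),.007),"purple":((451,318),(395,304),.007)}
for n,(s,d,z) in P.items():
  p=at_z(C["scene"],s[0]/1.25,s[1]/1.25,z);q=at_z(C["side"],d[0]/1.25,d[1]/1.25,z);print(n,p.round(4),q.round(4))
def cr(img,u,v,w=25):
  u=int(u/1.25);v=int(v/1.25);return cv2.resize(img[v-w:v+w,u-w:u+w],(260,260),interpolation=cv2.INTER_CUBIC)
r1=np.hstack([cr(a,373,205),cr(a,462,367),cr(a,540,334)])
r2=np.hstack([cr(a,395,250,),cr(b,400,240),cr(b,423,355)])
save("comp",np.vstack([r1,r2]))
E
```

```text
ringA [ 0.4504 -0.2091  0.01  ] [ 0.4526 -0.2142  0.01  ]
ringB [0.6032 0.2192 0.007 ] [0.6029 0.2155 0.007 ]
lock [0.443  0.2633 0.005 ] [0.4424 0.2581 0.005 ]
tip [ 0.5669 -0.0007  0.152 ] [ 0.5618 -0.0017  0.152 ]
yellow [0.6945 0.1523 0.007 ] [0.6955 0.1483 0.007 ]
purple [0.5413 0.1294 0.007 ] [0.54   0.1274 0.007 ]
```

View pics/comp.png

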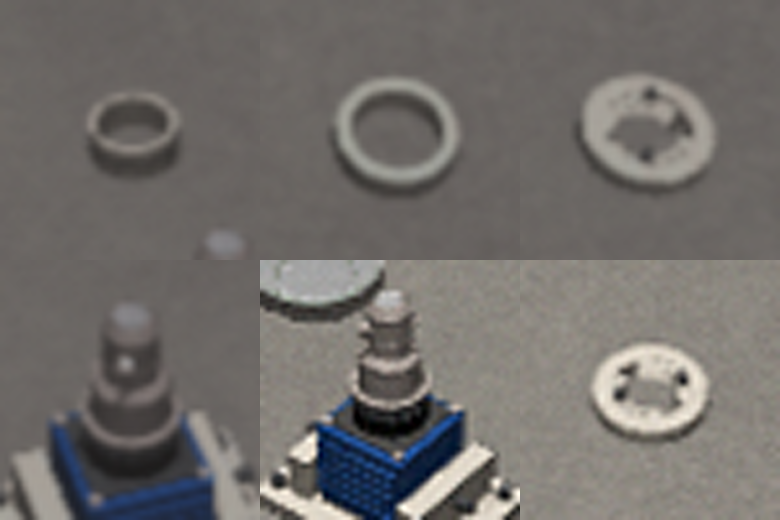

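Ring A at (373,205) is narrower and taller, so it is the thick spacer. Ring B at (462,367) is wider and flatter and grey, so it is the thin one. The bayonet ring at (540,334) shows notches and studs. Lugs are just visible on the neck. I'll move over the thick ring.

```bash
cat >> h.py <<'E'
def pose():
    o=get_obs(); R=cv2.Rodrigues(np.array(o["tool_rot"],float))[0]; return np.array(o["position"]),R,o
def delta(x,y,z):
    p,R,o=pose(); d=R.T@(np.array([x,y,z])-p)
    print("t",round(float(o["t"]),2),"p",p.round(4),"yaw",round(float(np.degrees(np.arctan2(R[1,0],R[0,0]))),2),"units",(d/0.02).round(2),"F",np.round(o["ft_force"],1),"w",o["width"]);return d/0.02
E
python3 - <<'E'
from h import *
delta(0.4515,-0.2115,0.20)
c=calibration("wrist");o,d=ray(c,320,200);p,R,_=pose();print("cam in tool",R.T@(o-p),"fwd",R.T@d)
print([x for x in dir(ctrl) if x[0]!='_'])
E
```

```text
t 0.1 p [ 0.1461 -0.6328  0.2303] yaw 13.0 units [ 19.61 -17.09   1.55] F [0.2 0.8 0.6] w 0.08519660678830562
cam in tool [ 0.07077383  0.00089777 -0.14246229] fwd [-2.94454422e-01 -1.84604048e-04  9.55803793e-01]
['IKError', 'hold_point_z', 'sign_off']
```

Request:
play_rows(rows="0.98 -0.85 0.08 0;0.98 -0.85 0.08 0;0.98 -0.85 0.08 0;0.98 -0.85 0.08 0;0.98 -0.85 0.08 0;0.98 -0.85 0.08 0;0.98 -0.85 0.08 0;0.98 -0.85 0.08 0", gripper=0)

```text
t: 0.77
position: [0.2689, -0.4642, 0.2179]
tool_rot: [-3.121, -0.355, 0.0]
ft_force: [1.2, -0.5, -0.1]
width: 0.0852
grasp_force: 0.0
```

Request:
play_rows(rows="0.98 -0.85 0.08 0;0.98 -0.85 0.08 0;0.98 -0.85 0.08 0;0.98 -0.85 0.08 0;0.98 -0.85 0.08 0;0.98 -0.85 0.08 0;0.98 -0.85 0.08 0;0.98 -0.85 0.08 0")

```text
t: 1.43
position: [0.391, -0.2965, 0.2053]
tool_rot: [-3.121, -0.355, 0.0]
ft_force: [0.3, 0.1, -0.2]
width: 0.0854
grasp_force: 0.0
```

Request:
play_rows(rows="0.98 -0.85 0.08 0;0.98 -0.85 0.08 0;0.98 -0.85 0.08 0;0.98 -0.85 0.08 0;0 0 0 0")

```text
t: 1.85
position: [0.4528, -0.2107, 0.1985]
tool_rot: [-3.119, -0.362, 0.0]
ft_force: [0.4, -0.3, 0.4]
width: 0.0853
grasp_force: 0.0
```

```bash
cat >> h.py <<'E'
def fitcircle(cal,img,x,y,z,r,thr=None,rad=0.008):
    """refine centre: maximise radial gradient along the projected circle of radius r at height z"""
    g=cv2.GaussianBlur(cv2.cvtColor(img,cv2.COLOR_RGB2GRAY).astype(np.float32),(0,0),1.0)
    th=np.linspace(0,2*np.pi,90,endpoint=False); best=[]
    def samp(cx,cy,rr):
        q=proj(cal,np.c_[cx+rr*np.cos(th),cy+rr*np.sin(th),np.full(90,z)]).astype(np.float32)
        return cv2.remap(g,q[:,:1],q[:,1:],cv2.INTER_LINEAR)[:,0]
    def sc(cx,cy): return np.abs(np.clip(samp(cx,cy,r+.0008)-samp(cx,cy,r-.0008),-25,25)).mean()
    b=(x,y)
    for step,n in((.001,int(rad/.001)),(.00025,5)):
        G=[(sc(b[0]+i*step,b[1]+j*step),b[0]+i*step,b[1]+j*step) for i in range(-n,n+1) for j in range(-n,n+1)]
        m=max(G); b=m[1:]
    return np.array(b),m[0]
E
python3 - <<'E'
from h import *
delta(0.4515,-0.2115,0.20)
c=calibration("wrist");w=capture("wrist");np.save("w1.npy",w)
print(proj(c,[[.4515,-.2115,.02],[.564,-.001,.152]]))
b,s=fitcircle(c,w,.4515,-.2115,.02,.0235,rad=.012);print(b,s)
i,s2=fitcircle(c,w,.4515,-.2115,.02,.0198,rad=.012);print(i,s2)
im=w.copy()
th=np.linspace(0,6.28,100)
for q in proj(c,np.c_[b[0]+.0235*np.cos(th),b[1]+.0235*np.sin(th),th*0+.02]): cv2.circle(im,(int(q[0]),int(q[1])),0,(255,0,0),-1)
save("w1",im,None,1.25)
E
```

```text
t 1.85 p [ 0.4528 -0.2107  0.1985] yaw 13.23 units [-0.07  0.03 -0.08] F [ 0.4 -0.3  0.4] w 0.08529759743092169
[[320.02300976 176.82130139]
 [ 13.19609436 -35.10018085]]
[ 0.454  -0.2065] 23.618717
[ 0.45425 -0.2065 ] 25.0
```

View pics/w1.png

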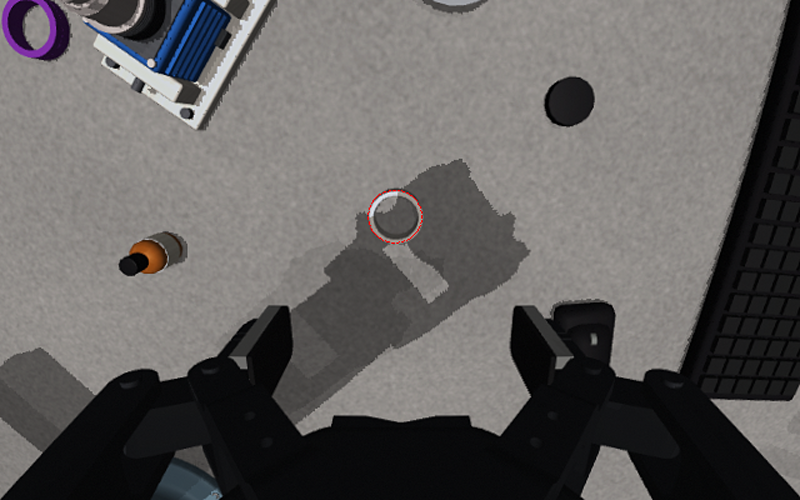

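The wrist view shows the thick ring at (395,215) and the overlaid fit matches its rim. The way down is clear, so I'm descending, with one refinement measurement close by.

Request:
play_rows(rows="0.11 -0.2 1 0;0 0 1 0;0 0 1 0;0 0 1 0;0 0 1 0;0 0 1 0;0 0 0 0;0 0 0 0")

```text
t: 2.57
position: [0.4519, -0.2096, 0.0785]
tool_rot: [-3.12, -0.354, 0.003]
ft_force: [-0.1, -0.5, -0.7]
width: 0.0854
grasp_force: 0.0
```

```bash
python3 - <<'E'
from h import *
c=calibration("wrist");w=capture("wrist")
b,s=fitcircle(c,w,.454,-.2065,.02,.0235,rad=.006);print(b,s)
i,s2=fitcircle(c,w,.454,-.2065,.02,.0198,rad=.006);print(i,s2)
delta(b[0],b[1],-0.001)
E
```

```text
[ 0.45325 -0.20725] 24.95045
[ 0.4545  -0.20625] 25.0
t 2.62 p [ 0.4529 -0.2102  0.0798] yaw 12.95 units [ 0.05 -0.14  4.04] F [ 1.  -0.5  1. ] w 0.08530747921922467
```

Request:
play_rows(rows="0.05 -0.14 1 0;0 0 1 0;0 0 1 0;0 0 0.5 0;0 0 0.3 0;0 0 0.1 0;0 0 0 0;0 0 0 0")

```text
t: 3.28
position: [0.4541, -0.2072, 0.0025]
tool_rot: [3.12, 0.355, 0.002]
ft_force: [0.1, -0.1, 0.3]
width: 0.0853
grasp_force: 0.0
```

Request:
play_rows(rows="0 0 0 0;0 0 0 0;0 0 0 0;0 0 0 0;0 0 0 0;0 0 0 0", gripper=1, newtons=30)

```text
t: 3.78
position: [0.4536, -0.2068, 0.0021]
tool_rot: [3.121, 0.356, 0.0]
ft_force: [-1.4, 1.4, 5.5]
width: 0.0461
grasp_force: 30.4
```

Request:
play_rows(rows="0 0 -0.4 0;0 0 -1 0;0 0 -1 0;0 0 -1 0;0 0 -1 0;0.5 -0.8 -1 0;0.5 -0.95 -1 0;0.5 -1 -1 0")

```text
t: 4.45
position: [0.4701, -0.1458, 0.1508]
tool_rot: [3.121, 0.353, 0.001]
ft_force: [0.0, 1.1, -0.3]
width: 0.0462
grasp_force: 31.1
```

Request:
play_rows(rows="0.5 -1 -1 0;0.5 -1 -1 0;0.5 -1 -1 0;0.5 -1 -0.7 0;0.5 -1 0 0;0.7 -1 0 0;0 0 0 0;0 0 0 0")

```text
t: 5.12
position: [0.5054, -0.014, 0.2236]
tool_rot: [3.121, 0.359, 0.0]
ft_force: [-1.2, 0.2, -0.3]
width: 0.046
grasp_force: 31.1
```

```bash
python3 - <<'E'
from h import *
P=[pose()[0]];c=calibration("wrist");w=capture("wrist");np.save("w2.npy",w)
delta(.564,-.001,.225)
p,R,o=pose()
r=p+R@np.array([0,0,-.018])   # ring top
b,s=fitcircle(c,w,r[0],r[1],r[2],.0235,rad=.008);print("ring",b,s,R.T@(np.r_[b,r[2]]-p))
i,s2=fitcircle(c,w,r[0],r[1],r[2],.0198,rad=.008);print(i,s2,R.T@(np.r_[i,r[2]]-p))
for z,rr in((.152,.0085),(.119,.018),(.146,.0128),(.082,.021)):
  print(z,*fitcircle(c,w,.564,-.001,z,rr,rad=.010))
print(proj(c,[[.564,-.001,.152]]))
save("w2",w,None,1.25)
E
```

```text
t 5.17 p [ 0.5053 -0.0148  0.2234] yaw 13.05 units [ 3.02 -0.01 -0.08] F [ 0.3  0.4 -0.7] w 0.045991110452891205
ring [ 0.50601995 -0.01499956] 23.346487 [ 0.00067419  0.00041287 -0.01800005]
[ 0.50626995 -0.01499956] 25.0 [ 0.00091774  0.00046931 -0.01800009]
0.152 [ 0.56575 -0.003  ] 25.0
0.119 [ 0.56625 -0.00325] 24.029173
0.146 [0.56275 0.001  ] 21.86531
0.082 [ 0.565 -0.004] 22.67463
[[319.56725583 124.54839868]]
```

View pics/w2.png

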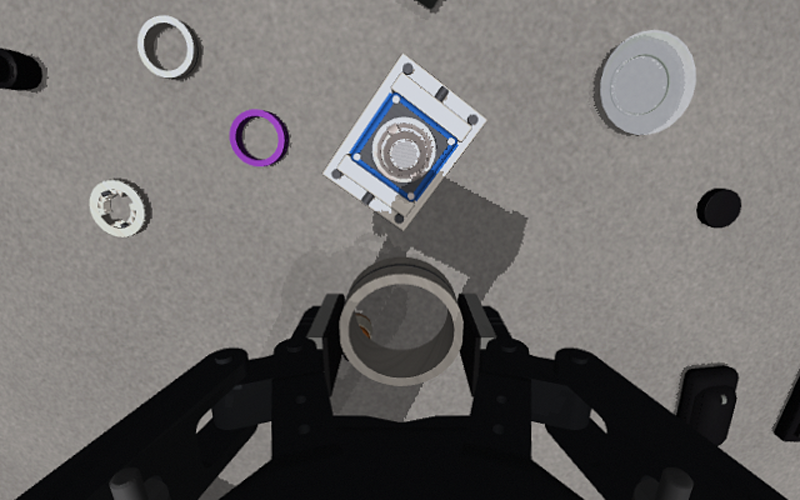

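Tube tip at (403,152) with the two lugs blurred around it. The held ring at (402,328) sits level between the pads, so I'm moving over the tube and partway down.

Request:
play_rows(rows="1 0.03 0 0;1 0.03 0 0;0.84 0.03 0 0;0.2 0 0.5 0;0 0 1 0;0 0 1 0;0 0 1 0;0 0 0.2 0")

```text
t: 5.83
position: [0.5616, -0.0033, 0.1446]
tool_rot: [-3.119, -0.353, 0.013]
ft_force: [0.6, 0.7, -1.3]
width: 0.046
grasp_force: 31.1
```

```bash
python3 - <<'E'
from h import *
c=calibration("wrist");w=capture("wrist");np.save("w3.npy",w)
delta(.5649,-.0029,.097)
p,R,o=pose();z=p[2]+.018
b,s=fitcircle(c,w,p[0],p[1],z,.0235,rad=.006);print("ring out",b,s)
i,s2=fitcircle(c,w,p[0],p[1],z,.0198,rad=.006);print("ring in",i,s2)
print("tip",*fitcircle(c,w,.5658,-.0031,.152,.0085,rad=.006))
save("w3",w,(160,120,480,380),2.4)
E
```

```text
t 5.88 p [ 0.5622 -0.0033  0.1456] yaw 12.93 units [0.15 0.02 2.43] F [-0.6 -0.2 -1. ] w 0.04626636048204116
ring out [ 0.56321818 -0.00402407] 24.48611
ring in [ 0.56246818 -0.00477407] 23.879759
tip [ 0.5658  -0.00285] 25.0
```

View pics/w3.png

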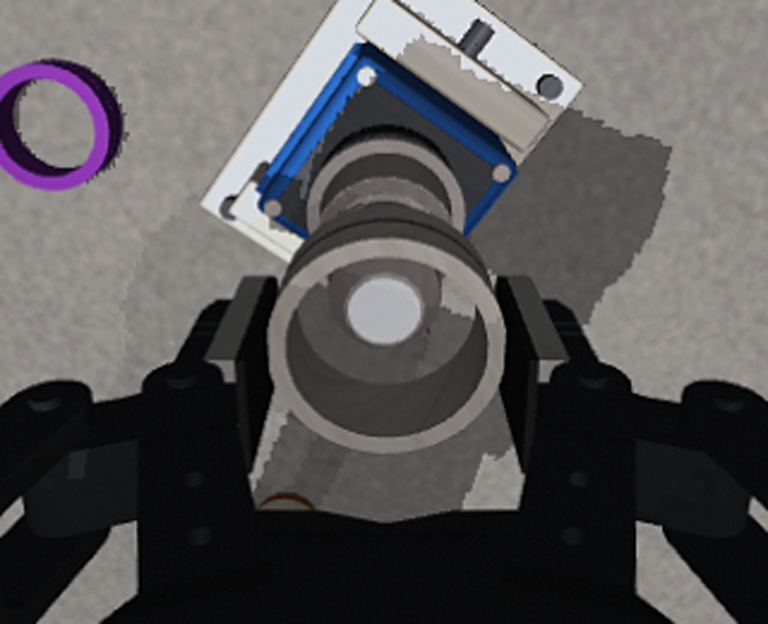

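The ring surrounds the tip and sits about 3 mm short along tool x, so I'm correcting that and re-measuring.

Request:
play_rows(rows="0.13 -0.03 0 0;0 0 0 0;0 0 0 0")

```text
t: 6.13
position: [0.5686, -0.0022, 0.151]
tool_rot: [3.12, 0.355, 0.004]
ft_force: [-0.6, -0.5, 0.2]
width: 0.0457
grasp_force: 31.1
```

```bash
cat >> h.py <<'E'
def rel(zr,ro,ri,tops=((.152,.0085),)):
    c=calibration("wrist");w=capture("wrist");p,R,o=pose();z=p[2]+zr
    print("t",round(float(o["t"]),2),"p",p.round(4),"F",np.round(o["ft_force"],1))
    b=[fitcircle(c,w,p[0],p[1],z,r,rad=.005) for r in (ro,ri) if r]
    T=[fitcircle(c,w,.5658,-.003,zz,r,rad=.005) for zz,r in tops]
    for q,s in b:
        for t,s2 in T:
            d=R[:2,:2].T@(t-q)/.02;print("ring",q.round(4),round(float(s),1),"tube",t.round(4),round(float(s2),1),"units",d.round(3))
    return c,w
E
python3 - <<'E'
from h import *
rel(.018,.0235,.0198)
E
```

```text
t 6.18 p [ 0.5685 -0.0021  0.1509] F [-0.8 -0.9 -0.2]
ring [ 0.5695 -0.0031] 24.4 tube [ 0.5656 -0.0028] 25.0 units [-0.186 -0.061]
ring [ 0.569  -0.0033] 24.1 tube [ 0.5656 -0.0028] 25.0 units [-0.159 -0.067]
```

Request:
play_rows(rows="-0.17 -0.05 0.2 0;0 0 0 0;0 0 0 0")

```text
t: 6.43
position: [0.5636, -0.0015, 0.1452]
tool_rot: [-3.121, -0.356, 0.001]
ft_force: [-0.2, -1.0, -0.7]
width: 0.0462
grasp_force: 31.1
```

```bash
python3 - <<'E'
from h import *
rel(.018,.0235,.0198)
E
```

```text
t 6.48 p [ 0.5639 -0.0016  0.1453] F [-0.9  0.6 -0.5]
ring [ 0.5644 -0.0023] 24.3 tube [ 0.5658 -0.003 ] 25.0 units [0.063 0.049]
ring [ 0.5644 -0.0026] 24.0 tube [ 0.5658 -0.003 ] 25.0 units [0.066 0.037]
```

Request:
play_rows(rows="0.05 0.04 0 0;0 0 0 0;0 0 0 0;0 0 0 0")

```text
t: 6.82
position: [0.5652, -0.0022, 0.1453]
tool_rot: [-3.121, -0.355, -0.0]
ft_force: [0.5, 0.7, -1.4]
width: 0.0461
grasp_force: 31.1
```

```bash
python3 - <<'E'
from h import *
rel(.018,.0235,.0198)
E
```

```text
t 6.87 p [ 0.5652 -0.0022  0.1453] F [0.3 0.1 0.1]
ring [ 0.5662 -0.0029] 24.4 tube [ 0.5658 -0.0028] 25.0 units [-0.017 -0.014]
ring [ 0.566  -0.0034] 24.1 tube [ 0.5658 -0.0028] 25.0 units [ 0.    -0.036]
```

Request:
play_rows(rows="0 -0.02 0.3 0;0 0 0.3 0;0 0 0.3 0;0 0 0.2 0;0 0 0 0")

```text
t: 7.28
position: [0.564, -0.0016, 0.1215]
tool_rot: [-3.12, -0.355, 0.004]
ft_force: [0.3, 0.3, -0.5]
width: 0.0463
grasp_force: 31.1
```

Request:
play_rows(rows="0 0 0.3 0;0 0 0.3 0;0 0 0.3 0;0 0 0.2 0;0 0 0 0")

```text
t: 7.7
position: [0.5642, -0.0016, 0.0999]
tool_rot: [-3.121, -0.355, 0.004]
ft_force: [-0.4, 0.9, -0.7]
width: 0.0459
grasp_force: 31.1
```

Request:
play_rows(rows="0 0 0.1 0;0 0 0.06 0;0 0 0 0;0 0 0 0")

```text
t: 8.03
position: [0.5652, -0.0018, 0.0983]
tool_rot: [3.121, 0.355, 0.0]
ft_force: [-0.1, 0.5, 0.4]
width: 0.0463
grasp_force: 31.1
```

Request:
play_rows(rows="0 0 0.06 0;0 0 0 0;0 0 0 0")

```text
t: 8.28
position: [0.5651, -0.0018, 0.0969]
tool_rot: [3.121, 0.355, 0.0]
ft_force: [-1.2, 0.2, -0.5]
width: 0.0459
grasp_force: 31.1
```

Request:
play_rows(rows="0 0 0.06 0;0 0 0 0;0 0 0 0")

```text
t: 8.53
position: [0.5653, -0.0019, 0.0961]
tool_rot: [3.121, 0.355, 0.001]
ft_force: [-2.0, 0.3, 1.5]
width: 0.0458
grasp_force: 31.3
```

Request:
play_rows(rows="0 0 0.05 0;0 0 0 0;0 0 0 0")

```text
t: 8.78
position: [0.5654, -0.0019, 0.0951]
tool_rot: [3.121, 0.355, 0.001]
ft_force: [-2.0, 0.0, 3.7]
width: 0.0466
grasp_force: 31.4
```

Request:
play_rows(rows="0 0 0 0;0 0 0 0;0 0 0 0;0 0 0 0;0 0 -0.5 0;0 0 -1 0;0 0 -1 0;0 0 -1 0", gripper=0)

```text
t: 9.45
position: [0.565, -0.0018, 0.166]
tool_rot: [-3.121, -0.355, 0.0]
ft_force: [0.5, -0.3, -0.2]
width: 0.0854
grasp_force: 0.0
```

```bash
python3 - <<'E'
from h import *
c,w=rel(-.04,.0235,.0198)
print(fitcircle(c,w,.5655,-.003,.114,.0235,rad=.005),fitcircle(c,w,.5655,-.003,.114,.0198,rad=.005))
delta(.603,.217,.10)
E
```

```text
t 9.5 p [ 0.5678 -0.0022  0.1709] F [2.2 0.  2.5]
ring [5.703e-01 5.000e-04] 17.5 tube [ 0.566 -0.003] 25.0 units [-0.245  0.124]
ring [ 5.698e-01 -2.000e-04] 20.3 tube [ 0.566 -0.003] 25.0 units [-0.212  0.093]
(array([ 0.56475, -0.00325]), np.float32(20.98377)) (array([ 0.565 , -0.0035]), np.float32(20.681421))
t 9.5 p [ 0.5678 -0.0022  0.1709] yaw 13.01 units [  4.16 -10.3    3.54] F [2.2 0.  2.5] w 0.08552589345874773
```

Request:
play_rows(rows="0 0 -1 0;0.38 -0.8 -0.2 0;0.38 -0.95 0 0;0.38 -0.95 0 0;0.38 -0.95 0 0;0.38 -0.95 0 0;0.38 -0.95 0.4 0;0.38 -0.95 0.5 0")

```text
t: 10.17
position: [0.5885, 0.1379, 0.1719]
tool_rot: [3.121, 0.355, 0.004]
ft_force: [0.1, -1.0, 0.4]
width: 0.0855
grasp_force: 0.0
```

Request:
play_rows(rows="0.38 -0.95 1 0;0.38 -0.95 1 0;0.38 -0.95 0.5 0;0.36 -0.9 0 0;0 0 0 0;0 0 0 0;0 0 0 0")

```text
t: 10.75
position: [0.6003, 0.2162, 0.1211]
tool_rot: [3.121, 0.355, 0.001]
ft_force: [1.3, -0.4, -0.4]
width: 0.0858
grasp_force: 0.0
```

```bash
python3 - <<'E'
from h import *
c=calibration("wrist");w=capture("wrist");np.save("w4.npy",w)
b,s=fitcircle(c,w,.603,.217,.014,.0255,rad=.012);print(b,s)
i,s2=fitcircle(c,w,.603,.217,.014,.0198,rad=.012);print(i,s2)
delta(*((b+i)/2),-0.001)
# tube polar crop from w2
w2=np.load("w2.npy");save("lug",w2,(275,75,375,165),7)
E
```

```text
[0.6045 0.22  ] 25.0
[0.60475 0.22025] 25.0
t 10.8 p [0.6003 0.2159 0.1213] yaw 12.96 units [ 0.25 -0.16  6.11] F [-0.2 -0.2  0.5] w 0.08497821950844736
```

View pics/lug.png

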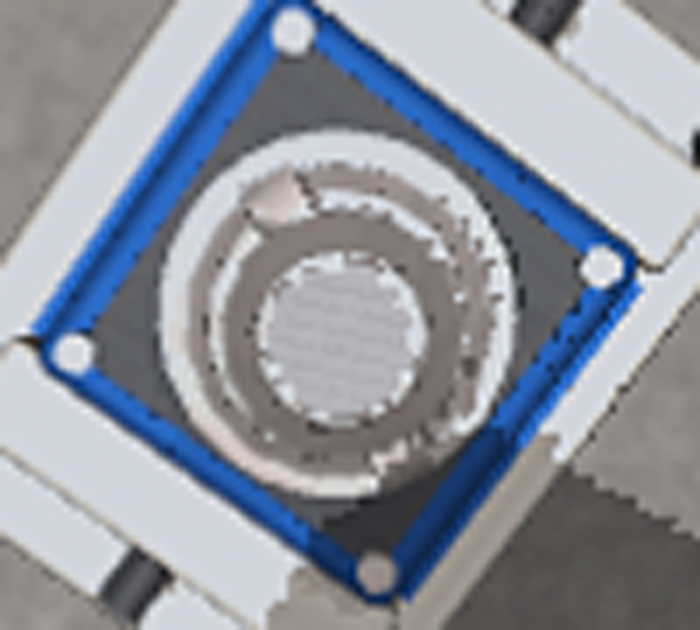

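In the crop the lugs are at (280,195) and about (390,455), which puts the lug line roughly 23° counter-clockwise of tool x, or about 36° in world. Next I'm grasping the thin ring.

Request:
play_rows(rows="0.25 -0.16 1 0;0 0 1 0;0 0 1 0;0 0 1 0;0 0 1 0;0 0 0.6 0;0 0 0.3 0;0 0 0.1 0")

```text
t: 11.47
position: [0.6038, 0.2202, -0.0]
tool_rot: [3.121, 0.354, -0.002]
ft_force: [-0.7, -0.3, -0.1]
width: 0.0855
grasp_force: 0.0
```

Request:
play_rows(rows="0 0 0 0;0 0 0 0")

```text
t: 11.63
position: [0.6052, 0.2209, 0.002]
tool_rot: [-3.121, -0.355, -0.003]
ft_force: [0.3, 0.4, 0.2]
width: 0.0855
grasp_force: 0.0
```

Request:
play_rows(rows="0 0 0 0;0 0 0 0;0 0 0 0;0 0 0 0;0 0 0 0;0 0 0 0", gripper=1)

```text
t: 12.13
position: [0.6049, 0.2211, 0.0018]
tool_rot: [-3.121, -0.356, -0.002]
ft_force: [-1.7, -0.0, 5.9]
width: 0.05
grasp_force: 31.7
```

```bash
python3 - <<'E'
from h import *
c=calibration("wrist");w=np.load("w2.npy")
d=delta(.5658,-.003,.20)
c2=dict(c)
import numpy as np
# lug line in tool frame: use camera geometry relative to tool (same at w2): yaw same
a=at_z(c,315,102.9,.139);b=at_z(c,330.7,140,.139);print(np.degrees(np.arctan2(*(a-b)[1::-1])))
E
```

```text
t 12.13 p [0.6049 0.2211 0.0018] yaw 13.0 units [-4.41 10.48 -9.92] F [-1.7 -0.   5.9] w 0.04997423272543709
36.498722376887315
```

Request:
play_rows(rows="0 0 -0.4 0;0 0 -1 0;0 0 -1 0;-0.4 0.9 -1 0;-0.4 0.95 -1 0;-0.4 0.95 -1 0;-0.4 0.95 -1 0;-0.4 0.95 -1 0")

```text
t: 12.8
position: [0.5856, 0.1195, 0.1495]
tool_rot: [-3.121, -0.356, 0.001]
ft_force: [1.1, 0.4, -0.2]
width: 0.0498
grasp_force: 31.4
```

Request:
play_rows(rows="-0.4 0.95 -1 0;-0.4 0.95 -1 0;-0.4 0.95 -0.5 0;-0.4 0.95 0 0;-0.4 0.95 0 0;-0.4 0.95 0 0;0 0.1 0 0;0 0 0 0")

```text
t: 13.47
position: [0.5654, -0.0042, 0.1987]
tool_rot: [-3.121, -0.352, 0.0]
ft_force: [-0.1, 0.9, 0.4]
width: 0.0498
grasp_force: 31.4
```

```bash
python3 - <<'E'
from h import *
delta(.5650,-.0025,.15)
E
```

```text
t 13.47 p [ 0.5654 -0.0042  0.1987] yaw 12.88 units [-0.   -0.09  2.43] F [-0.1  0.9  0.4] w 0.04980640596847415
```

Request:
play_rows(rows="0 -0.06 0.5 0;0 0 0.8 0;0 0 0.8 0;0 0 0.4 0;0 0 0 0;0 0 0 0;0 0 0 0")

```text
t: 14.05
position: [0.566, -0.002, 0.1494]
tool_rot: [3.121, 0.356, 0.002]
ft_force: [0.3, -0.5, -0.7]
width: 0.0497
grasp_force: 31.4
```

```bash
python3 - <<'E'
from h import *
rel(.012,.0255,.0198)
E
```

```text
t 14.1 p [ 0.5662 -0.0021  0.1497] F [ 0.2  0.1 -0.3]
ring [ 0.5649 -0.0034] 24.2 tube [ 0.5658 -0.0028] 25.0 units [ 0.051 -0.021]
ring [ 0.5654 -0.0034] 24.1 tube [ 0.5658 -0.0028] 25.0 units [ 0.027 -0.027]
```

Request:
play_rows(rows="0.03 -0.02 0.3 0;0 0 0.3 0;0 0 0.3 0;0 0 0.3 0;0 0 0.2 0;0 0 0 0;0 0 0 0")

```text
t: 14.68
position: [0.5657, -0.0018, 0.1202]
tool_rot: [-3.121, -0.355, 0.001]
ft_force: [-0.2, 0.1, -1.1]
width: 0.0498
grasp_force: 31.4
```

Request:
play_rows(rows="0 0 0.12 0;0 0 0.05 0;0 0 0 0;0 0 0 0")

```text
t: 15.02
position: [0.566, -0.0018, 0.1174]
tool_rot: [3.121, 0.355, 0.0]
ft_force: [0.4, 1.2, -0.5]
width: 0.0499
grasp_force: 31.4
```

Request:
play_rows(rows="0 0 0.06 0;0 0 0 0;0 0 0 0")

```text
t: 15.27
position: [0.5659, -0.0018, 0.1161]
tool_rot: [-3.121, -0.355, -0.0]
ft_force: [0.5, -0.8, 0.0]
width: 0.0499
grasp_force: 31.4
```

Request:
play_rows(rows="0 0 0.06 0;0 0 0 0;0 0 0 0")

```text
t: 15.52
position: [0.5661, -0.0018, 0.1153]
tool_rot: [3.121, 0.355, 0.001]
ft_force: [-0.5, 0.2, 2.5]
width: 0.0497
grasp_force: 31.7
```

Request:
play_rows(rows="0 0 0.03 0;0 0 0 0;0 0 0 0")

```text
t: 15.77
position: [0.5661, -0.0018, 0.1146]
tool_rot: [3.121, 0.355, 0.001]
ft_force: [-1.4, 1.0, 4.0]
width: 0.0497
grasp_force: 31.8
```

Request:
play_rows(rows="0 0 0 0;0 0 0 0;0 0 0 0;0 0 0 0;0 0 -0.5 0;0 0 -1 0;0 0 -1 0;0 0 -1 0", gripper=0)

```text
t: 16.43
position: [0.5658, -0.0018, 0.1856]
tool_rot: [-3.121, -0.355, 0.0]
ft_force: [-0.5, -0.4, 0.1]
width: 0.0857
grasp_force: 0.0
```

Request:
play_rows(rows="-0.5 0 -0.5 0;-1 0 0 0;-1 0 0 0;-0.5 0 0 0;0 0 0 0;0 0 0 0;0 0 0 0")

```text
t: 17.02
position: [0.5082, -0.0153, 0.1947]
tool_rot: [3.121, 0.355, 0.001]
ft_force: [-0.4, -1.4, -1.0]
width: 0.0855
grasp_force: 0.0
```

```bash
python3 - <<'E'
from h import *
c=calibration("wrist");w=capture("wrist");np.save("w5.npy",w);import pickle;pickle.dump(c,open("c5.pkl","wb"))
t,s=fitcircle(c,w,.5658,-.003,.152,.0085,rad=.006);print("tip",t,s)
for r in(.0255,.0198):print("thin",*fitcircle(c,w,t[0],t[1],.128,r,rad=.005))
delta(.4427,.261,.15)
# top-down rectified view at z=.137: 40x40mm, up = world +y
n=560;g=(np.arange(n)-n/2)/n*.05
X,Y=np.meshgrid(t[0]+g,t[1]-g);q=proj(c,np.c_[X.ravel(),Y.ravel(),np.full(n*n,.1385)]).astype(np.float32).reshape(n,n,2)
im=cv2.remap(w,q[...,0],q[...,1],cv2.INTER_CUBIC)
save("rect",im)
E
```

```text
tip [ 0.56555 -0.00325] 25.0
thin [ 0.56505 -0.0045 ] 19.152521
thin [ 0.56605 -0.00425] 25.0
t 17.07 p [ 0.5082 -0.0153  0.1945] yaw 13.0 units [ -0.08 -14.2    2.23] F [ 0.3 -0.9  0.5] w 0.08495395805410243
```

View pics/rect.png

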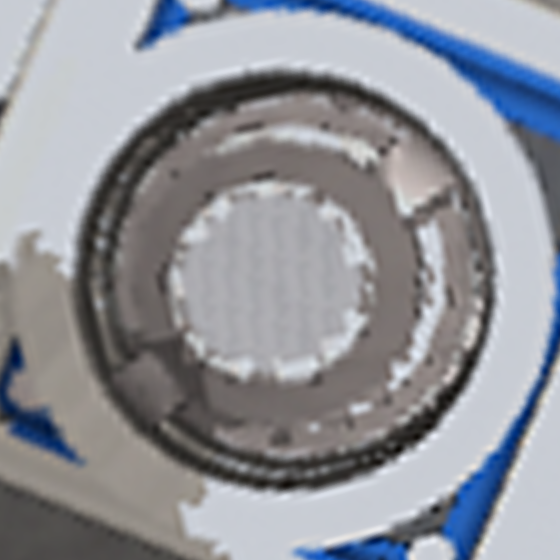

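In the rectified view (up = +y) the lugs are at (417,176) and (151,388), so the lug line is at about 38.4° in world. The thin ring lies centred round the tube. Going to the bayonet ring.

Request:
play_rows(rows="0 -0.95 0 0;0 -1 0 0;0 -1 0 0;0 -1 0 0;0 -1 0 0;0 -1 0 0;0 -1 0 0;0 -1 0 0")

```text
t: 17.73
position: [0.472, 0.1408, 0.1943]
tool_rot: [-3.121, -0.356, -0.0]
ft_force: [0.3, 0.4, -0.3]
width: 0.0856
grasp_force: 0.0
```

Request:
play_rows(rows="0 -1 0.5 0;0 -1 1 0;0 -1 1 0;0 -1 0.5 0;0 -1 0.2 0;0 -1 0 0;0 -0.2 0 0;0 0 0 0")

```text
t: 18.4
position: [0.4439, 0.2616, 0.1302]
tool_rot: [3.121, 0.359, -0.0]
ft_force: [-0.1, 0.2, 0.9]
width: 0.0857
grasp_force: 0.0
```

Request:
play_rows(rows="0 0 0 0;0 0 0 0")

```text
t: 18.57
position: [0.4444, 0.2599, 0.1305]
tool_rot: [3.121, 0.354, 0.001]
ft_force: [0.5, -0.2, 0.7]
width: 0.0855
grasp_force: 0.0
```

```bash
cat >> h.py <<'E'
def rect(c,w,x,y,z,size=.06,n=560):
    g=(np.arange(n)-n/2)/n*size
    X,Y=np.meshgrid(x+g,y-g);q=proj(c,np.c_[X.ravel(),Y.ravel(),np.full(n*n,z)]).astype(np.float32).reshape(n,n,2)
    return cv2.remap(w,q[...,0],q[...,1],cv2.INTER_CUBIC)
E
python3 - <<'E'
from h import *
c=calibration("wrist");w=capture("wrist");np.save("w6.npy",w)
b,s=fitcircle(c,w,.4427,.261,.010,.029,rad=.012);print(b,s)
delta(*b,-0.002);print(pose()[2]["joints"].round(3))
save("lock",rect(c,w,*b,.010))
E
```

```text
[0.4457 0.261 ] 24.108269
t 18.62 p [0.4443 0.2598 0.1305] yaw 12.94 units [ 0.08 -0.04  6.62] F [-0.1 -0.4 -0.1] w 0.0854666193401484
[ 0.309  0.046  1.977 -0.     1.118  1.654]
```

View pics/lock.png

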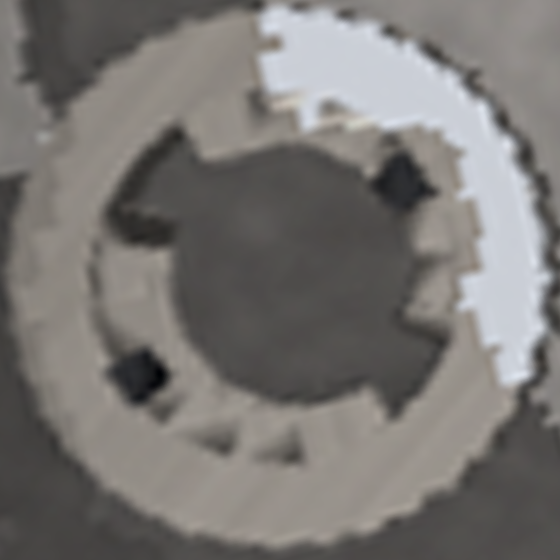

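The lock's notches are at about 144°: upper-left (145,190), lower-right (420,370). The studs are at (402,183) and (140,375). Turning +74.5° lines the notches up with the lugs. Grasping it.

Request:
play_rows(rows="0.08 -0.04 1 0;0 0 1 0;0 0 1 0;0 0 1 0;0 0 1 0;0 0 1 0;0 0 0.5 0;0 0 0.15 0")

```text
t: 19.28
position: [0.4441, 0.2606, -0.0044]
tool_rot: [3.121, 0.354, -0.005]
ft_force: [0.5, 1.0, -0.5]
width: 0.0851
grasp_force: 0.0
```

Request:
play_rows(rows="0 0 0 0;0 0 0 0;0 0 0 0")

```text
t: 19.53
position: [0.4464, 0.2618, -0.0013]
tool_rot: [-3.121, -0.355, -0.004]
ft_force: [-0.4, -0.6, 0.0]
width: 0.085
grasp_force: 0.0
```

Request:
play_rows(rows="0 0 0 0;0 0 0 0;0 0 0 0;0 0 0 0;0 0 0 0", gripper=1, newtons=45)

```text
t: 19.95
position: [0.4458, 0.2619, -0.0013]
tool_rot: [-3.121, -0.356, -0.001]
ft_force: [-3.2, -0.7, 8.1]
width: 0.0561
grasp_force: 47.0
```

Request:
play_rows(rows="0 0 -0.4 0;0 0 -1 0;0 0 -1 0;0 0 -1 -0.6;0 0 -1 -1;0 0 -1 -1;0 0 -1 -1;0 0 -1 -1")

```text
t: 20.62
position: [0.4448, 0.2615, 0.1466]
tool_rot: [-3.002, -0.927, -0.0]
ft_force: [0.8, 0.3, -0.7]
width: 0.0562
grasp_force: 48.5
```

Request:
play_rows(rows="0 0 -1 -1;0 0 -1 -1;0 0 -0.6 -1;0 0 0 -1;0 0 0 -1;0 0 0 -1;0 0 0 -1;0 0 0 -1")

```text
t: 21.28
position: [0.4448, 0.2615, 0.1975]
tool_rot: [-2.558, -1.824, -0.0]
ft_force: [0.4, -0.4, -1.1]
width: 0.0558
grasp_force: 48.5
```

Request:
play_rows(rows="0 0 0 -1;0 0 0 -1;0 0 0 -1;0 0 0 -0.65;0 0 0 0;0 0 0 0")

```text
t: 21.78
position: [0.445, 0.2616, 0.1974]
tool_rot: [2.271, 2.171, 0.0]
ft_force: [0.1, 0.6, -0.8]
width: 0.056
grasp_force: 48.5
```

```bash
python3 - <<'E'
from h import *
delta(.5658,-.003,.20)
c=calibration("wrist");w=capture("wrist");p,R,_=pose()
b,s=fitcircle(c,w,p[0],p[1],p[2]+.0113,.029,rad=.006);print("ring in tool",R.T@(np.r_[b,p[2]]-p),s)
save("held",rect(c,w,*b,p[2]+.0113))
E
```

```text
t 21.78 p [0.445  0.2616 0.1974] yaw 87.4 units [-12.94   6.63  -0.13] F [ 0.1  0.6 -0.8] w 0.05600601545730241
ring in tool [-1.73690338e-03  3.28886954e-04 -6.34191464e-08] 17.40525
```

View pics/held.png

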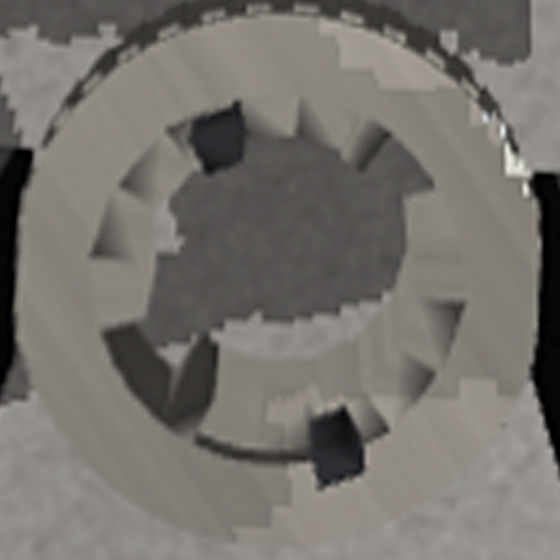

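The held ring looks level. Its notches are at lower-left (150,385) and upper-right (405,155), about 39°, and the studs at (217,137) and (337,447) agree. That matches the lugs at 38.4°. Carrying it to the tube.

Request:
play_rows(rows="-0.8 0.4 0 0;-1 0.5 0 0;-1 0.5 0 0;-1 0.5 0 0;-1 0.5 0 0;-1 0.5 0 0;-1 0.55 0 0;-1 0.55 0 0")

```text
t: 22.5
position: [0.5185, 0.1012, 0.1974]
tool_rot: [2.271, 2.171, 0.0]
ft_force: [-0.4, -0.3, -0.4]
width: 0.0558
grasp_force: 48.5
```

Request:
play_rows(rows="-1 0.55 0 0;-1 0.55 0 0;-1 0.5 0 0;-1 0.5 0 0;-0.8 0.4 0 0;-0.25 0.1 0 0;0 0 0 0;0 0 0 0")

```text
t: 23.17
position: [0.5654, -0.0005, 0.1972]
tool_rot: [-2.27, -2.171, 0.0]
ft_force: [-0.3, -1.0, -1.4]
width: 0.056
grasp_force: 48.5
```

Request:
play_rows(rows="0 0 0.6 0;0 0 0.8 0;0 0 0.6 0;0 0 0 0;0 0 0 0;0 0 0 0")

```text
t: 23.67
position: [0.5659, -0.0006, 0.1576]
tool_rot: [2.269, 2.172, 0.001]
ft_force: [-0.5, 0.3, -0.0]
width: 0.0561
grasp_force: 48.5
```

```bash
python3 - <<'E'
from h import *
delta(.5658,-.003,.15)
c,w=rel(.0113,.029,.0198)
E
```

```text
t 23.67 p [ 0.5659 -0.0006  0.1576] yaw 87.51 units [-0.12 -0.    0.38] F [-0.5  0.3 -0. ] w 0.05606141623197797
t 23.72 p [ 0.5662 -0.0008  0.1581] F [-0.   0.2 -0.9]
ring [ 0.566  -0.0015] 16.7 tube [ 0.5656 -0.0032] 24.3 units [-0.087 -0.018]
ring [ 0.566  -0.0023] 16.8 tube [ 0.5656 -0.0032] 24.3 units [-0.049 -0.019]
```

Request:
play_rows(rows="-0.08 -0.02 0.3 0;0 0 0.3 0;0 0 0 0;0 0 0 0;0 0 0 0")

```text
t: 24.13
position: [0.5653, -0.0026, 0.1452]
tool_rot: [-2.27, -2.172, 0.0]
ft_force: [0.0, 0.4, -1.2]
width: 0.0562
grasp_force: 48.5
```

```bash
python3 - <<'E'
from h import *
c,w=rel(.0113,.029,None,((.152,.0085),))
p=pose()[0]
# dark-stud / notch angle check: brightness around r=18.5mm at ring top plane
th=np.radians(np.arange(0,360,4)); 
for r in(.0175,.0185):
  q=proj(c,np.c_[.5656+r*np.cos(th),-.0032+r*np.sin(th),np.full(90,p[2]+.0113)]).astype(np.float32)
  print((cv2.remap(cv2.cvtColor(w,cv2.COLOR_RGB2GRAY),q[:,:1],q[:,1:],cv2.INTER_LINEAR)[:,0]).tolist())
E
```

```text
t 24.18 p [ 0.5654 -0.0026  0.1454] F [-0.5  0.6 -0.2]
ring [ 0.5652 -0.0036] 17.3 tube [ 0.5658 -0.003 ] 25.0 units [0.032 0.031]
[130, 124, 128, 132, 135, 134, 136, 126, 51, 52, 59, 76, 100, 62, 82, 117, 129, 135, 136, 135, 118, 124, 139, 139, 137, 122, 65, 34, 34, 36, 38, 70, 96, 136, 131, 125, 115, 102, 104, 137, 133, 123, 114, 105, 112, 135, 135, 133, 133, 136, 69, 52, 54, 54, 54, 56, 56, 76, 54, 50, 57, 123, 128, 129, 130, 135, 144, 142, 128, 114, 80, 37, 28, 20, 91, 123, 116, 140, 133, 125, 110, 102, 127, 132, 128, 118, 104, 89, 129, 127]
[129, 124, 128, 134, 136, 136, 136, 137, 48, 61, 56, 91, 89, 78, 95, 123, 129, 133, 136, 137, 134, 131, 138, 138, 136, 135, 61, 99, 91, 71, 64, 93, 83, 136, 122, 110, 101, 88, 95, 137, 125, 109, 100, 89, 105, 135, 135, 133, 133, 136, 65, 53, 55, 55, 56, 57, 56, 56, 55, 50, 72, 126, 129, 129, 130, 130, 144, 127, 105, 92, 60, 36, 28, 21, 80, 109, 100, 152, 132, 113, 96, 86, 126, 133, 114, 104, 88, 71, 132, 127]
```

Request:
play_rows(rows="0.02 0.02 0.15 0.2;0 0 0.12 0;0 0 0 0;0 0 0 0")

```text
t: 24.52
position: [0.5655, -0.0021, 0.1396]
tool_rot: [-2.287, -2.154, 0.001]
ft_force: [0.4, -0.2, -1.4]
width: 0.0559
grasp_force: 48.5
```

Request:
play_rows(rows="0 0 0.06 0;0 0 0.06 0;0 0 0 0;0 0 0 0")

```text
t: 24.85
position: [0.5657, -0.0022, 0.1375]
tool_rot: [2.287, 2.154, 0.0]
ft_force: [1.4, -0.3, 0.1]
width: 0.0561
grasp_force: 48.5
```

Request:
play_rows(rows="0 0 0.06 0;0 0 0 0;0 0 0 0")

```text
t: 25.1
position: [0.5654, -0.002, 0.136]
tool_rot: [-2.286, -2.153, 0.0]
ft_force: [-0.0, 0.3, -1.9]
width: 0.0561
grasp_force: 48.5
```

Request:
play_rows(rows="0 0 0.06 0;0 0 0 0;0 0 0 0")

```text
t: 25.35
position: [0.5655, -0.002, 0.1349]
tool_rot: [-2.287, -2.153, 0.0]
ft_force: [-0.7, 1.4, -1.3]
width: 0.0561
grasp_force: 48.5
```

Request:
play_rows(rows="0 0 0.06 0;0 0 0 0;0 0 0 0")

```text
t: 25.6
position: [0.5655, -0.002, 0.1338]
tool_rot: [-2.287, -2.153, 0.0]
ft_force: [0.1, 2.3, -0.8]
width: 0.0557
grasp_force: 48.6
```

Request:
play_rows(rows="0 0 0.06 0;0 0 0.06 0;0 0 0 0;0 0 0 0")

```text
t: 25.93
position: [0.5656, -0.002, 0.1313]
tool_rot: [-2.287, -2.154, -0.0]
ft_force: [-2.2, 2.8, 0.3]
width: 0.0561
grasp_force: 48.6
```

Request:
play_rows(rows="0.03 -0.02 0 0;0 0 0.06 0;0 0 0.05 0;0 0 0 0;0 0 0 0")

```text
t: 26.35
position: [0.5654, -0.0018, 0.1292]
tool_rot: [2.287, 2.153, -0.0]
ft_force: [-0.4, 0.3, -1.4]
width: 0.0559
grasp_force: 48.5
```

Request:
play_rows(rows="0 0 0.06 0;0 0 0 0;0 0 0 0")

```text
t: 26.6
position: [0.5654, -0.0017, 0.128]
tool_rot: [2.287, 2.154, -0.0]
ft_force: [0.3, 0.7, -1.3]
width: 0.0562
grasp_force: 48.5
```

Request:
play_rows(rows="0 0 0.06 0;0 0 0 0;0 0 0 0")

```text
t: 26.85
position: [0.5654, -0.0016, 0.1269]
tool_rot: [2.287, 2.154, -0.0]
ft_force: [0.3, -0.1, -1.1]
width: 0.0564
grasp_force: 48.5
```

Request:
play_rows(rows="0 0 0.06 0;0 0 0.06 0;0 0 0 0;0 0 0 0")

```text
t: 27.18
position: [0.5655, -0.0016, 0.1249]
tool_rot: [2.287, 2.154, -0.0]
ft_force: [-2.0, -0.5, 2.8]
width: 0.0562
grasp_force: 48.9
```

Request:
play_rows(rows="0 0 0.06 0;0 0 0.06 0;0 0 0 0;0 0 0 0")

```text
t: 27.52
position: [0.5655, -0.0016, 0.1226]
tool_rot: [2.287, 2.154, 0.0]
ft_force: [-2.1, 0.7, 6.3]
width: 0.0562
grasp_force: 49.2
```

Request:
play_rows(rows="0 0 0.06 0;0 0 0 0;0 0 0 0")

```text
t: 27.77
position: [0.5656, -0.0017, 0.1216]
tool_rot: [2.287, 2.154, 0.0]
ft_force: [-2.9, -0.5, 6.7]
width: 0.056
grasp_force: 49.3
```

Request:
play_rows(rows="0 0 0.06 0;0 0 0.06 0;0 0 0 0;0 0 0 0")

```text
t: 28.1
position: [0.5656, -0.0016, 0.1196]
tool_rot: [2.287, 2.154, -0.0]
ft_force: [-5.1, 0.3, 9.8]
width: 0.0558
grasp_force: 49.5
```

Request:
play_rows(rows="0 0 0.06 0;0 0 0 0;0 0 0 0")

```text
t: 28.35
position: [0.5656, -0.0017, 0.1186]
tool_rot: [2.287, 2.154, -0.0]
ft_force: [-5.6, 0.9, 9.9]
width: 0.056
grasp_force: 49.7
```

Request:
play_rows(rows="0 -0.03 0 0;0 0 0 0.4;0 0 0 0.4;0 0 0 0.4;0 0 0 0.4;0 0 0 0.4;0 0 0 0")

```text
t: 28.93
position: [0.5666, -0.0019, 0.1194]
tool_rot: [2.45, 1.961, 0.005]
ft_force: [-1.6, 0.2, 9.8]
width: 0.0563
grasp_force: 49.5
```

```bash
python3 - <<'E'
from h import *
delta(.5656,-.003,.1186);print(pose()[2]["ft_torque"].round(2))
E
```

```text
t 28.93 p [ 0.5666 -0.0019  0.1194] yaw 77.35 units [-0.06 -0.04  0.04] F [-1.6  0.2  9.8] w 0.056285863867348414
[0.03 0.33 0.04]
```

Request:
play_rows(rows="0 0 0 0.6;0 0 0 0.6;0 0 0 0.6;0 0 0 0.6;0 0 0 0.6;0 0 0 0.6;0 0 0 0;0 0 0 0")

```text
t: 29.6
position: [0.567, -0.002, 0.1196]
tool_rot: [2.705, 1.59, 0.007]
ft_force: [0.4, 0.1, 10.0]
width: 0.0562
grasp_force: 49.5
```

```bash
python3 - <<'E'
from h import *
delta(.5656,-.003,.1186);print(pose()[2]["ft_torque"].round(2))
E
```

```text
t 29.6 p [ 0.567  -0.002   0.1196] yaw 60.88 units [-0.08 -0.04  0.05] F [ 0.4  0.1 10. ] w 0.05618795933725882
[ 0.02  0.12 -0.03]
```

Request:
play_rows(rows="0 0 0 0.6;0 0 0 0.6;0 0 0 0.6;0 0 0 0.6;0 0 0 0.6;0 0 0 0.6;0 0 0 0.6;0 0 0 0")

```text
t: 30.27
position: [0.567, -0.0021, 0.1197]
tool_rot: [2.934, 1.113, 0.008]
ft_force: [0.5, -0.1, 8.2]
width: 0.0559
grasp_force: 49.5
```

Request:
play_rows(rows="0 0 0 0.6;0 0 0 0.2;0 0 0 0;0 0 0 0")

```text
t: 30.6
position: [0.5671, -0.0021, 0.1197]
tool_rot: [2.968, 1.021, 0.008]
ft_force: [-0.1, -0.3, 9.7]
width: 0.056
grasp_force: 49.5
```

```bash
python3 - <<'E'
from h import *
delta(.5656,-.003,.1186);print(pose()[2]["ft_torque"].round(2))
E
```

```text
t 30.6 p [ 0.5671 -0.0021  0.1197] yaw 37.98 units [-0.08 -0.01  0.05] F [-0.1 -0.3  9.7] w 0.05602375379040533
[-0.03  0.07  0.08]
```

Request:
play_rows(rows="0 0 -0.06 0;0 0 -0.06 0;0 0 -0.06 0;0 0 0 0;0 0 0 0")

```text
t: 31.02
position: [0.5669, -0.0021, 0.1227]
tool_rot: [2.968, 1.021, 0.008]
ft_force: [1.5, -0.2, 5.8]
width: 0.0561
grasp_force: 49.2
```

Request:
play_rows(rows="0 0 -0.04 0;0 0 0 0;0 0 0 0")

```text
t: 31.27
position: [0.5668, -0.0021, 0.1232]
tool_rot: [2.968, 1.021, 0.008]
ft_force: [2.5, -1.5, 4.9]
width: 0.0557
grasp_force: 49.1
```

Request:
play_rows(rows="0 0 -0.05 0;0 0 0 0;0 0 0 0")

```text
t: 31.52
position: [0.5659, -0.0018, 0.1235]
tool_rot: [2.969, 1.021, 0.004]
ft_force: [3.6, -1.8, 4.7]
width: 0.0556
grasp_force: 49.1
```

Request:
play_rows(rows="0 0 -0.04 0;0 0 0 0;0 0 0 0")

```text
t: 31.77
position: [0.5649, -0.0016, 0.1236]
tool_rot: [2.97, 1.022, 0.001]
ft_force: [2.9, -0.5, 5.0]
width: 0.0558
grasp_force: 49.1
```

Request:
play_rows(rows="0 0 0 0;0 0 0 0;0 0 0 0;0 0 0 0;0 0 0 0;0 0 0 0", gripper=0)

```text
t: 32.27
position: [0.5643, -0.0014, 0.1231]
tool_rot: [-2.97, -1.022, 0.001]
ft_force: [0.2, 0.0, 1.1]
width: 0.0849
grasp_force: 0.0
```

Request:
play_rows(rows="0 0 -0.5 0;0 0 -1 0;0 0 -1 0;0 0 -1 0;-0.5 0 -0.5 0;-1 0 0 0;-1 0 0 0;-0.5 0 0 0")

```text
t: 32.93
position: [0.5165, -0.0392, 0.2044]
tool_rot: [2.97, 1.021, 0.001]
ft_force: [-0.9, -0.3, -1.2]
width: 0.0855
grasp_force: 0.0
```

Request:
play_rows(rows="0 0 0 0;0 0 0 0;0 0 0 0")

```text
t: 33.18
position: [0.518, -0.0382, 0.2038]
tool_rot: [2.971, 1.022, 0.001]
ft_force: [0.7, 0.8, -0.3]
width: 0.0854
grasp_force: 0.0
```

```bash
python3 - <<'E'
from h import *
c=calibration("wrist");w=capture("wrist");delta(.5656,-.003,.2)
t,s=fitcircle(c,w,.5656,-.003,.152,.0085,rad=.006);print("tip",t,s)
for z in(.133,.134,.135,.136,.137,.138,.140,.145):print(z,*fitcircle(c,w,t[0],t[1],z,.029,rad=.005))
# dark studs/lugs around r
g=cv2.cvtColor(w,cv2.COLOR_RGB2GRAY);th=np.radians(np.arange(0,360,6))
for z,r in((.140,.0165),(.139,.016)):
  q=proj(c,np.c_[t[0]+r*np.cos(th),t[1]+r*np.sin(th),np.full(60,z)]).astype(np.float32)
  print(cv2.remap(g,q[:,:1],q[:,1:],cv2.INTER_LINEAR)[:,0].tolist())
E
```

```text
t 33.23 p [ 0.518  -0.0381  0.2036] yaw 38.0 units [2.96 0.08 0.18] F [ 0.3 -0.  -0. ] w 0.08524733310339207
tip [ 0.5656 -0.003 ] 25.0
0.133 [ 0.56335 -0.0035 ] 14.406646
0.134 [ 0.56335 -0.00325] 14.6098995
0.135 [ 0.56335 -0.00325] 14.533403
0.136 [ 0.5641 -0.002 ] 14.449626
0.137 [ 0.5631  -0.00275] 14.520568
0.138 [ 0.5636 -0.002 ] 14.668087
0.14 [ 0.5636  -0.00225] 14.593224
0.145 [ 0.5646 -0.002 ] 13.965287
[83, 100, 197, 202, 202, 157, 150, 140, 153, 140, 88, 73, 147, 189, 201, 201, 200, 194, 201, 201, 202, 197, 201, 202, 203, 67, 79, 135, 126, 93, 102, 50, 143, 202, 202, 165, 135, 124, 82, 79, 55, 98, 193, 200, 201, 201, 187, 201, 201, 201, 166, 202, 202, 201, 204, 102, 164, 156, 137, 117]
[75, 101, 198, 202, 202, 164, 160, 154, 169, 97, 89, 64, 161, 199, 201, 201, 201, 199, 201, 201, 202, 201, 202, 202, 203, 74, 54, 86, 94, 100, 100, 52, 117, 203, 202, 158, 148, 145, 102, 63, 49, 72, 201, 201, 201, 202, 199, 201, 201, 202, 189, 201, 201, 201, 194, 122, 133, 119, 126, 129]
```

```bash
python3 - <<'E'
from station import ctrl
print(ctrl.sign_off())
E
```

```text
the job is handed in; nothing more can be done
None
```

The job is handed in at about 33 s of the 72 s allowed. The thick spacer, thin spacer and bayonet ring are stacked on the tube. The ring was pressed down, turned about 49° clockwise and let go; it appears to sit in its pockets, judging from the tool height and the notch positions in the wrist image. The judge's verdict was not returned.

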